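# Clear the die bed and index the rotary stop

### The arm

A 6-joint arm with a two-finger parallel gripper is mounted at the origin on the work surface. World frame = base frame: x ahead of the robot, y to its left, z up, the work surface at z = 0. Lengths are in m, angles in rad, forces in N, time in s.
With the tool pointing down it reaches from about 0.375 to 0.9 m from the base axis. Payload 3.1 kg.
Tool frame: the origin (TCP) lies at the very end of the fingers, on their centre line; the grasp point (between the pads) lies 19 mm behind it (grip_depth is the distance from the TCP to the grasp point, in m); z points along the fingers, y is the line along which they close (so a half turn about z gives the same grasp; the last joint's range is limited). The gripper opens to 85 mm and grips with 20 to 120 N. Pads are 22 mm wide; open, the fingers measure 114 mm over their backs; the gripper's body (76 mm by 85 mm) begins 54 mm behind the grasp point. The pads swing forward as they close: fully open they stand 13 mm farther back than shut.
Start: joints at [-1.518, 0.527, 1.433, -0, 1.181, -0.178], TCP at [0.143, -0.608, 0.231] pointing down, gripper open.
Joint ranges: [-3.08, 3.08], [-0.75, 2.2], [0.22, 2.44], [-1.43, 4.57], [0, 2.65], [-2.85, 2.85]. Speed limits (rad/s): [2.79, 2.79, 3.14, 3.14, 3.14, 3.14].

### API

Orientations are given as a unit quaternion [x, y, z, w].
In Python, from station import * gives the robot as it stands.
- The arm moves only by the tool apply_moves, never from a script. Its argument "plan" is a list of rows, each a list of 7 numbers: the shift along the tool's x, y, z in m, then the turn, a rotation vector about the tool's x, y, z in rad, then the gripper command: -1 is fully open, 1 is shut, values between are in proportion. In form: [[dx, dy, dz, wx, wy, wz, jaw], ...]. A call has 1 to 8 rows; each row shifts and turns the commanded pose from where the row before left it, along the tool's axes as they then stand; what a row does not reach is not made up. A row lasts 1/8 s, in which the tool goes at most 62.5 mm and 10.7 degrees, less where a joint would pass 70% of its speed; a pose out of reach is approached as far as the arm can. A call is refused whole if a number of a shift passes 0.0625 or a number of a turn 0.188, either way. A call with a gripper value outside its range is refused whole. The fingers move at their own pace and stop on an object; "force" is the grip in N (left out, the last holds). Time passes only in rows, so rows that do not move let the fingers close. It gives the time, the measured TCP pose, the force, the opening and the grip force at its end, in the units of the state.
- sense(): the state, without advancing time (a new reading comes with each control period).
- snapshot(name): name is "scene" or "side" or "wrist"; returns the picture (400x640x3 uint8, red, green, blue); there is no depth.
- calibration(name): a dict with "camera_matrix" (3x3 intrinsics, pixels), "k1" (the pictures are not rectified: a ray, as slopes to the right and down, at radius r is drawn at 1 + k1 r^2 times it, then the intrinsics apply), "R" (3x3) and "t" (3): a world point X has camera coordinates R X + t; the wrist camera has in their place "mount" (4x4, takes a point from camera to tool coordinates, whose origin is the TCP and whose axes are the flange's). Camera axes: x right, y down, z forward; pixel columns grow to the right and rows downward; lengths in m; the calibration is good to about 2 mm. A picture is of the moment at which its call begins: read the wrist's pose just before it. calibration takes no time and is no camera call.
- sign_off(): hands the job in; it is judged then, once.
The state is a dict: "t": time; "q": joint angles; "qd": joint speeds; "tau": joint torques, N m; "tcp_pos": TCP position; "tool_rot": TCP orientation; "force": force on the tool from outside, world axes, zero at the start; "ft_torque": the same for the moment, N m; "finger_gap": opening from 0.0 (shut) to 1.0 (fully open); "gripper_force": force on a finger pad.
Only numpy, scipy, OpenCV 4.12 (cv2) and the standard library are available. Lean on these libraries where they do the work, as an engineer would, in place of code of your own. Each camera call takes 0.05 s, during which the arm holds its last target. There are 200 camera calls.

### The job

Use the hand brush, not the fingers, to sweep the three scrap pieces off the channel-shaped die bed into the tray at its end, then stand the brush upright on the bench. After that wind the rotary stop's bar knob anticlockwise (seen from above) to its dead end, turn it clockwise to the third click from there without ever running on to the fourth, and finish with the gripper still holding the knob at that stop. Leave the sprocket, the screwdriver and the jar alone.

Things in the scene. Friction and masses are not known exactly. Their poses are not given: they have to be found in the camera images.
- fixture: Steel die fixture, fixed to the bench. Origin on the bench top, z up. In its frame: the die bed, a channel along y (see point bed) at x = -131 to -9 mm; the scrap tray at the bed's +y end; a grey housing for the rotary stop on the +x side (x = -7 to 117, y = -65 to 65 mm, 36 mm high), with the knob's vertical axis at x = 55 mm, y = 0.
- bed (a point): Centre of the die bed's top, 36 mm above the bench; axes as the fixture's. Flat channel 110 mm wide (x) between fences 6 mm thick and 12 mm high (tops 48 mm above the bench), 200 mm long (y), open at both ends. Scrap is swept along +y over the bed's edge at y = +100 mm of this point, into the tray.
- tray (a point): Centre of the tray's inner floor, 4 mm above the bench; axes as the fixture's. Open tray, inside 114 mm in x and 110 mm in y, walls 4 mm thick, tops 32 mm above the bench. It adjoins the bed's +y end: the edge of the bed lies at y = -56 mm of this point and forms the fourth wall.
- brush: Loose hand brush standing on its stiff bristles on the bench, right (-y) of the fixture; about 0.18 kg. Origin at the centre of its underside, z up, x along its length. Bristles 94 x 34 x 28 mm (x, y, z); wooden back 96 x 42 mm from z = 28 to 46 mm; on it a grip ridge 64 mm long (x), 20 mm thick (y), from z = 46 to 90 mm, gripped across its thickness from above.
- slug: Scrap on the bed: steel slug, a disc 24 mm in diameter and 18 mm high, about 55 g. Origin at the centre of its underside.
- stub: Scrap on the bed: hexagonal steel bolt-head stub, 25 mm across corners and 20 mm high, about 55 g. Origin at the centre of its underside.
- offcut: Scrap on the bed: L-shaped steel offcut, 28 x 24 mm and 18 mm high, about 60 g. Origin at the middle of its underside.
- knob: Black bar knob on the rotary stop's disc, turning with it. Origin on the turning axis at the bar's underside (disc top, 60 mm above the bench), z up; x along the bar towards its pointed end. Bar about 64 mm long (x from -31 to +33 mm), 16 mm thick (y), 38 mm high. The disc beneath is 92 mm in diameter.
- knob_grip (a point): Point on the knob's turning axis at which to grip the bar from above across its 16 mm thickness: 26 mm above the disc, 86 mm above the bench. Axes as the knob's.
- turret (a joint): Angle of stop and knob, rad, growing clockwise from above. Dead end at -0.03; spring detents every 24 degrees: 0 (home, at the dead end, not counted), 0.419 (first click), 0.838, 1.257 (third), 1.676, 2.094; crests midway, about 0.2 Nm to leave one. Starts at the first or second, rarely between. Knob's x axis: at 0, 36 degrees anticlockwise of the fixture's x axis, at the third click 36 clockwise.
- sprocket: Bystander: loose steel chain sprocket lying flat, 121 mm in diameter, 28 mm high at its hub, far left of the fixture.
- screwdriver: Bystander: loose orange screwdriver lying on the bench beyond the fixture.
- jar: Bystander: loose glass jar with steel lid, 60 mm in diameter, 80 mm high, beyond the fixture to the right.
Things that resemble listed ones, but are neither listed nor needed, are in the scene too. Leave any white or yellow look-alike of the slug alone.

How it is judged:
By the outcome, as a careful person would: the job done as asked, in the order asked, and still so for the second after the job is handed in, while the arm keeps its last pose, push and grip.
It also fails if it takes over 59 s, if anything falls off the work surface, if the arm or the gripper's body presses on something with over 40 N, if the wrist force passes 120 N, or if a joint passes its speed limit or range.

## Working session

There is one attempt and no reset: what is moved stays moved. The work goes in short steps, Python scripts to look and compute and a tool call to move; the robot and the scene stay as the last step left them, time stands still between calls to the robot, and variables do not carry over. Pictures are saved under pics/ and viewed, at most 10 in all, crops included, and the job is handed in when it is done.

Besides the shell and the picture viewer there is one more tool, called after "Request:" as name([rows], argument=value, ...), one row to a line, values as JSON. apply_moves: Moves the arm, as the interface text tells. Its arguments: {"type":"object","properties":{"plan":{"type":"array"},"force":{"type":"number"}},"required":["plan"]}

```bash
mkdir -p pics; cat > h.py <<'E'
from station import *
import numpy as np, cv2
from scipy.spatial.transform import Rotation as Ro
def cam(n,s=None):
    c=calibration(n); K=np.array(c["camera_matrix"]); k=c["k1"]
    if "R" in c: R=np.array(c["R"]); t=np.array(c["t"])
    else:
        T=np.eye(4); T[:3,:3]=Ro.from_quat(s["tool_rot"]).as_matrix(); T[:3,3]=s["tcp_pos"]
        M=np.linalg.inv(T@np.array(c["mount"])); R=M[:3,:3]; t=M[:3,3]
    return K,k,R,t
def ray(C,uv):
    K,k,R,t=C
    p=cv2.undistortPoints(np.array([[uv]],float),K,np.array([k,0,0,0.]))[0,0]
    return -R.T@t, R.T@np.array([*p,1])
def onz(C,uv,z):
    o,d=ray(C,uv); return o+d*(z-o[2])/d[2]
def pix(C,X):
    K,k,R,t=C
    return cv2.projectPoints(np.array(X,float).reshape(-1,1,3),cv2.Rodrigues(R)[0],t,K,np.array([k,0,0,0.]))[0].reshape(-1,2)
def tri(C1,u1,C2,u2):
    o1,d1=ray(C1,u1);o2,d2=ray(C2,u2)
    s=np.linalg.lstsq(np.c_[d1,-d2],o2-o1,rcond=None)[0]
    a=o1+s[0]*d1;b=o2+s[1]*d2
    return (a+b)/2,np.linalg.norm(a-b)
def save(n,img): cv2.imwrite("pics/"+n,img[:,:,::-1])
E
python3 - <<'E'
from h import *
s=sense();print(s)
for n in ("scene","side","wrist"):
    im=snapshot(n); save(n+"0.png",im); np.save(n+"0.npy",im)
    C=cam(n,s); print(n,C[0][0,0],-C[2].T@C[3], C[2][2])
print(calibration("wrist"))
E
```

```text
{'t': 0.0, 'q': array([-1.51850320e+00,  5.28473894e-01,  1.43390655e+00,  5.98001372e-06,
        1.18139124e+00, -1.78483380e-01]), 'qd': array([ 8.28838490e-04, -2.70328670e-04, -1.19444851e-04,  3.46912341e-04,
        5.42869281e-05, -8.38316144e-04]), 'tau': array([-7.54686589e-04, -4.42346692e+01, -1.78023022e+01, -2.27366941e-04,
        8.46280775e-03, -2.73363003e-05]), 'tcp_pos': array([ 0.14296083, -0.60769464,  0.23032752]), 'tool_rot': array([ 9.93349700e-01,  1.15131168e-01,  7.14568624e-05, -1.08717199e-03]), 'force': array([-0.39459405,  0.30304791,  0.72601212]), 'ft_torque': array([ 0.0116055 , -0.02149495,  0.01334251]), 'gripper_force': 0.0, 'finger_gap': 0.9990868664013725}
scene 379.9823460681048 [ 0.85745894 -0.47497543  0.73960595] [-0.34304255  0.5206475  -0.7818235 ]
side 439.57764705473153 [0.10377173 0.58429853 0.59579077] [ 0.51768112 -0.65327299 -0.55248589]
wrist 342.1229388183638 [ 0.22405562 -0.58963658  0.37428394] [-0.31100805 -0.0701244  -0.94781673]
{'camera_matrix': array([[342.12293882,   0.        , 318.74069192],
       [  0.        , 342.12293882, 200.89375772],
       [  0.        ,   0.        ,   1.        ]]), 'k1': 0.001704463084032181, 'mount': array([[ 7.88225674e-04, -9.47695617e-01, -3.19174555e-01,
         8.31318461e-02],
       [ 9.99999025e-01,  1.11478206e-03, -8.40446603e-04,
         6.61055956e-04],
       [ 1.15229763e-03, -3.19173581e-01,  9.47695572e-01,
        -1.43925571e-01],
       [ 0.00000000e+00,  0.00000000e+00,  0.00000000e+00,
         1.00000000e+00]])}
```

View pics/scene0.png

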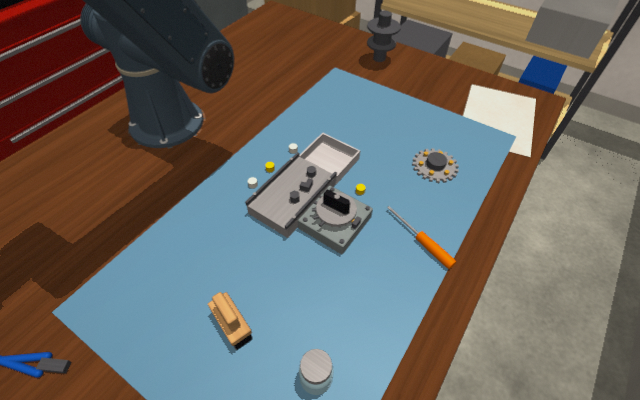

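View pics/side0.png

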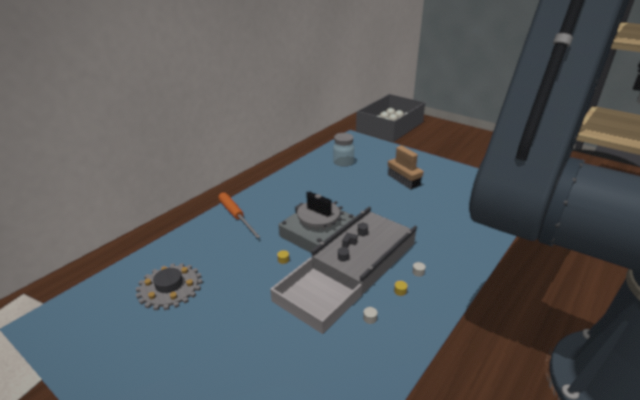

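The scene view shows the brush at (229,320), and the fixture with its bed at about (295,190), its tray at (330,155) and its knob at (336,201). The scrap is at about (311,172), (306,184) and (294,197). The white and yellow look-alikes at (252,183), (293,148), (269,166) and (360,188) lie off the bed, so I leave them. The side view agrees: scrap at (363,229), (349,240) and (343,253), brush at (405,168).

```bash
python3 - <<'E'
from h import *
im=np.load("scene0.npy")
save("c1.png",cv2.resize(im[125:255,235:385],None,fx=4.5,fy=4.5,interpolation=cv2.INTER_CUBIC))
C=cam("scene")
# rough: bed corners
for n,uv,z in [("bedA",(248,203),.036),("bedB",(286,232),.036),("trayfar",(323,135),.032),("trayR",(359,153),.032),("knob",(337,195),.098),("brush ridge",(225,307),.09)]:
    print(n,onz(C,uv,z).round(3))
hsv=cv2.cvtColor(im,cv2.COLOR_RGB2HSV)
m=cv2.inRange(hsv,(8,90,90),(25,255,255));m[:, :190]=0;m[:,270:]=0;m[:280]=0;m[360:]=0
ys,xs=np.nonzero(m);print(len(xs),xs.min(),xs.max(),ys.min(),ys.max())
save("c2.png",cv2.resize(im[280:355,190:270],None,fx=7,fy=7,interpolation=cv2.INTER_CUBIC))
E
```

```text
bedA [ 0.417 -0.113  0.036]
bedB [ 0.539 -0.128  0.036]
trayfar [0.429 0.185 0.032]
trayR [0.546 0.181 0.032]
knob [ 0.601 -0.019  0.098]
brush ridge [ 0.57  -0.342  0.09 ]
1175 208 250 292 344
```

View pics/c1.png

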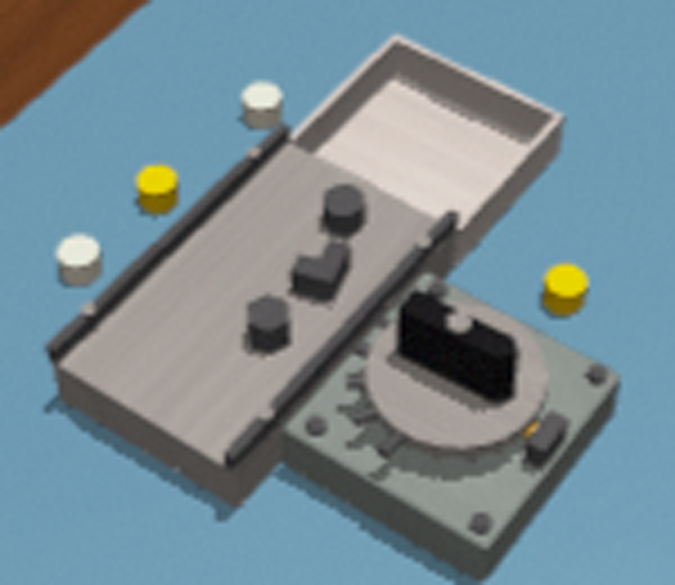

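View pics/wrist0.png

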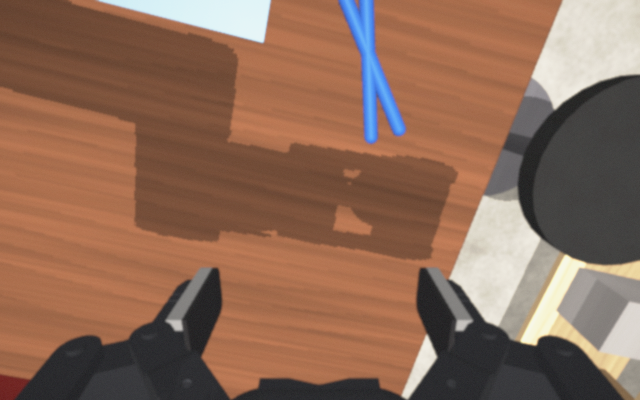

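The crop shows the slug, the stub and the L offcut, all dark, on the bed at crop positions (343,210), (268,323) and (322,270). The bar knob is at (457,347). The white pieces (78,258) and (262,104) and the yellow ones (157,188) and (565,288) are outside the bed. The wrist view shows only bench and pliers.

```bash
python3 - <<'E'
from h import *
C=cam("scene"); im=np.load("scene0.npy")
w=lambda x,y,z: onz(C,(235+(x+.5)/4.5-.5,125+(y+.5)/4.5-.5),z)
P=dict(LN=w(52,348,.048),LF=w(283,128,.048),RN=w(232,460,.048),RF=w(456,214,.048),T1=w(397,37,.032),T2=w(564,118,.032),H1=w(621,378,.036),H2=w(490,547,.036))
for k,v in P.items(): print(k,v.round(4))
M=dict(LN=(-.131,-.1),LF=(-.131,.1),RN=(-.009,-.1),RF=(-.009,.1),T1=(-.131,.214),T2=(-.009,.214),H1=(.117,.065),H2=(.117,-.065))
from scipy.optimize import least_squares
def res(p):
    x,y,a,o=p;r=[]
    for k in M:
        m=np.array(M[k])+(0,o if k[0]!='H' else 0)
        r+=list(np.array([x+np.cos(a)*m[0]-np.sin(a)*m[1],y+np.sin(a)*m[0]+np.cos(a)*m[1]])-P[k][:2])
    return r
r=least_squares(res,[.55,0,0,0]);print(r.x.round(4),np.degrees(r.x[2]),(np.array(r.fun)*1000).round(1))
a=r.x[2];R=np.array([[np.cos(a),-np.sin(a)],[np.sin(a),np.cos(a)]])
for n,x,y,z in [("slug",343,195,.054),("stub",268,305,.056),("off",322,262,.054),("knobA",417,305,.098),("knobB",505,358,.098),("screw",459,321,.098)]:
    q=w(x,y,z)[:2];print(n,q.round(4),"fix",(R.T@(q-r.x[:2])).round(4))
print("kax",r.x[:2]+R@[.055,0])
g=cv2.cvtColor(im,cv2.COLOR_RGB2HSV)
m=cv2.inRange(g,(8,90,90),(25,255,255));m[:, :190]=0;m[:,270:]=0;m[:280]=0;m[360:]=0
cnt=max(cv2.findContours(m,0,2)[0],key=cv2.contourArea);print(cv2.minAreaRect(cnt))
for p in cv2.boxPoints(cv2.minAreaRect(cnt)):print(p,onz(C,p,.046))
s=np.load("side0.npy");g=cv2.cvtColor(s,cv2.COLOR_RGB2HSV)
m=cv2.inRange(g,(5,70,70),(25,255,255));m[:145]=0;m[190:]=0;m[:,:385]=0;m[:,430:]=0
y,x=np.nonzero(m);S=cam("side");print(x.mean(),y.mean());print(tri(C,(229,317),S,(x.mean(),y.mean())))
E
```

```text
LN [ 0.4187 -0.1191  0.048 ]
LF [0.4227 0.0765 0.048 ]
RN [ 0.5368 -0.1228  0.048 ]
RF [0.5401 0.076  0.048 ]
T1 [0.424  0.1925 0.032 ]
T2 [0.5443 0.1891 0.032 ]
H1 [0.6663 0.0367 0.036 ]
H2 [ 0.6637 -0.0875  0.036 ]
[ 0.5492 -0.0229 -0.0219 -0.0013] -1.2520783320267537 [-2.7 -2.1 -2.3  2.2  1.2 -1.2  2.2  0.1 -1.2  0.2  0.5  0.9  1.2  2.8
  1.1 -2.9]
slug [0.4841 0.0482] fix [-0.0666  0.0697]
stub [ 0.4975 -0.039 ] fix [-0.0513 -0.0173]
off [0.5026 0.0021] fix [-0.0471  0.024 ]
knobA [ 0.5794 -0.0251] fix [ 0.0303 -0.0016]
knobB [ 0.6318 -0.0289] fix [ 0.0828 -0.0042]
screw [ 0.6017 -0.0221] fix [0.0525 0.0019]
kax [ 0.60415526 -0.02408174]
((228.1558837890625, 317.17352294921875), (52.00022506713867, 24.15939712524414), 57.528804779052734)
[204.00589 301.7235 ] [ 0.51024654 -0.34805848  0.046     ]
[224.38824 288.75293] [ 0.52415056 -0.30647652  0.046     ]
[252.30588 332.62354] [ 0.62509452 -0.34174372  0.046     ]
[231.92352 345.59412] [ 0.61001835 -0.3796757   0.046     ]
407.5032679738562 161.30980392156863
(array([ 0.56682795, -0.34778417,  0.0514954 ]), np.float64(0.012438028731772684))
```

Request:
apply_moves([
  [0.03,-0.01,0,0,0,0,-1],
  [0.056,-0.019,0,0,0,0,-1],
  [0.056,-0.019,0,0,0,0,-1],
  [0.056,-0.019,0,0,0,0,-1],
  [0.056,-0.019,0,0,0,0,-1],
  [0.056,-0.019,0,0,0,0,-1],
  [0.056,-0.019,0,0,0,0,-1],
  [0.056,-0.019,0,0,0,0,-1],
])

```text
t: 1.15
tcp_pos: [0.5225, -0.3714, 0.2311]
tool_rot: [0.993, 0.115, -0.0, -0.0]
force: [0.7, -0.2, -0.1]
finger_gap: 1.0
gripper_force: 0.0
```

Request:
apply_moves([
  [0.05,-0.019,0,0,0,0.0,-1],
  [0,0,0,0,0,0.135,-1],
  [0,0,0,0,0,0.135,-1],
  [0,0,0,0,0,0.135,-1],
  [0,0,0,0,0,0.135,-1],
  [0,0,0,0,0,0,-1],
])

```text
t: 1.9
tcp_pos: [0.5652, -0.3425, 0.2309]
tool_rot: [0.988, -0.153, -0.0, -0.0]
force: [-0.4, -0.4, -0.2]
finger_gap: 0.998
gripper_force: 0.0
```

```bash
cat >> h.py <<'E'
def yaw(s): m=Ro.from_quat(s["tool_rot"]).as_matrix(); return np.arctan2(m[1,0],m[0,0]),m
def rel(s,X):  # world target -> shift in tool axes
    return yaw(s)[1].T@(np.array(X)-s["tcp_pos"])
E
python3 - <<'E'
from h import *
s=sense();im=snapshot("wrist");save("w1.png",im);np.save("w1.npy",im)
print(s["t"],s["tcp_pos"],np.degrees(yaw(s)[0]),s["q"])
C=cam("wrist",s)
g=cv2.cvtColor(im,cv2.COLOR_RGB2HSV);m=cv2.inRange(g,(8,90,60),(25,255,255))
for c in cv2.findContours(m,0,2)[0]:
    if cv2.contourArea(c)>400: print(cv2.minAreaRect(c))
E
```

```text
1.9 [ 0.56523862 -0.34251697  0.23087454] -17.626094902869923 [-7.13545790e-01  5.77973169e-01  1.33561117e+00  2.48394821e-06
  1.22892246e+00  1.16488325e+00]
((406.5010986328125, 385.9045104980469), (25.70987892150879, 51.60505294799805), 76.60750579833984)
((320.0, 169.5), (95.0, 42.0), 90.0)
((553.5, 199.5), (399.0, 171.0), 90.0)
```

View pics/w1.png

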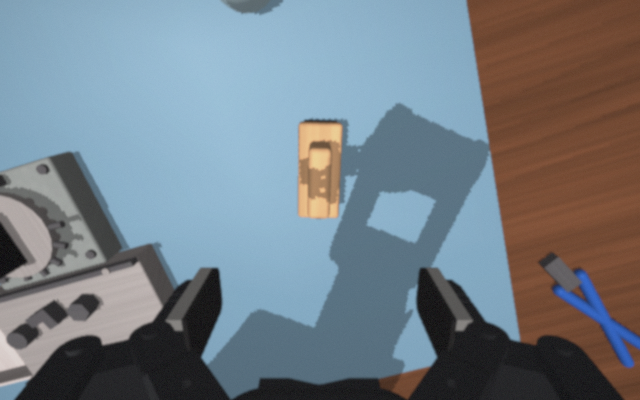

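The wrist view shows the brush back at u 299–341 and v 122–218, square with the tool. The ridge is centred near (320,168).

```bash
python3 - <<'E'
from h import *
s=sense();C=cam("wrist",s)
P=np.array([onz(C,u,.046) for u in [(299,122),(341,122),(341,218),(299,218)]])
print(P.round(4),np.linalg.norm(P[0]-P[1]),np.linalg.norm(P[1]-P[2]))
c=P.mean(0);print(c,rel(s,[*c[:2],.055]))
e=P[0]-P[3]+P[1]-P[2];print(np.degrees(np.arctan2(e[1],e[0])))
E
```

```text
[[ 0.6192 -0.3399  0.046 ]
 [ 0.6073 -0.3776  0.046 ]
 [ 0.5142 -0.3503  0.046 ]
 [ 0.5272 -0.3089  0.046 ]] 0.03952450503027114 0.09702504861107142
[ 0.5669516  -0.34415696  0.046     ] [0.0022089  0.00102068 0.17593346]
-17.473737800336604
```

Request:
apply_moves([
  [0.002,0.001,0.03,0,0,0,-0.2],
  [0,0,0.05,0,0,0,-0.2],
  [0,0,0.05,0,0,0,-0.2],
  [0,0,0.03,0,0,0,-0.2],
  [0,0,0.014,0,0,0,-0.2],
  [0,0,0,0,0,0,1],
  [0,0,0,0,0,0,1],
  [0,0,0,0,0,0,1],
], force=60)

```text
t: 2.95
tcp_pos: [0.5677, -0.3448, 0.0587]
tool_rot: [0.988, -0.154, 0.001, 0.001]
force: [0.2, -0.5, -2.0]
finger_gap: 0.226
gripper_force: 62.3
```

Request:
apply_moves([
  [0,0,0,0,0,0,1],
  [0,0,0,0,0,0,1],
  [0,0,0,0,0,0,1],
  [0,0,-0.03,0,0,0,1],
  [0,0,-0.04,0,0,0,1],
  [0,0,-0.03,0,0,0,1],
  [0,0,0,0,0,0,1],
], force=60)

```text
t: 3.82
tcp_pos: [0.5682, -0.3453, 0.1594]
tool_rot: [0.988, -0.154, 0.002, 0.001]
force: [0.6, -0.3, -1.8]
finger_gap: 0.227
gripper_force: 62.6
```

```bash
python3 - <<'E'
from h import *
s=sense();print(s["t"],s["tcp_pos"],np.degrees(yaw(s)[0]),s["finger_gap"]*85,s["gripper_force"],s["force"])
im=snapshot("wrist");np.save("w2.npy",im);save("w2.png",im)
C=cam("wrist",s)
g=cv2.cvtColor(im,cv2.COLOR_RGB2HSV);m=cv2.inRange(g,(8,90,60),(25,255,255));m[:,450:]=0
c=max(cv2.findContours(m,0,2)[0],key=cv2.contourArea);print(cv2.minAreaRect(c))
# fixture start point bed y=-70 in world
f=np.array([.5492,-.0229]);a=-.0219;R=np.array([[np.cos(a),-np.sin(a)],[np.sin(a),np.cos(a)]])
for y in(-.072,.1): print(f+R@[-.07,y])
E
```

```text
3.825 [ 0.56823772 -0.34530103  0.15944112] -17.71295160349871 19.25450968078038 62.57114052772522 [ 0.58737623 -0.34205914 -1.75982579]
((318.5, 268.5), (213.0, 85.0), 90.0)
[ 0.47764011 -0.09334986]
[0.48140661 0.0786089 ]
```

View pics/w2.png

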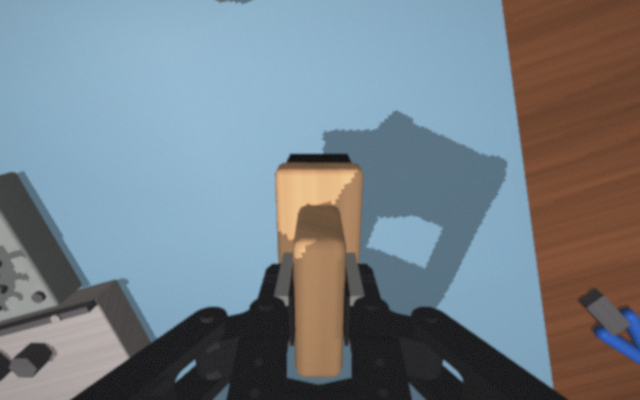

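The brush is held square: ridge at (320,300), back front edge at v≈165. Wrist load is 1.8 N, which fits its weight. Next I carry it to above the bed's -y end.

Request:
apply_moves([
  [0,0,0,0,0,-0.143,1],
  [0,0,0,0,0,-0.143,1],
  [-0.019,-0.05,0,0,0,0,1],
  [-0.019,-0.05,0,0,0,0,1],
  [-0.019,-0.05,0,0,0,0,1],
  [-0.019,-0.05,0,0,0,0,1],
  [-0.02,-0.05,0,0,0,0,1],
  [0,0,0,0,0,0,1],
], force=60)

```text
t: 4.88
tcp_pos: [0.4719, -0.0874, 0.1551]
tool_rot: [1.0, -0.01, -0.005, -0.002]
force: [0.7, -0.3, -2.6]
finger_gap: 0.223
gripper_force: 62.5
```

```bash
python3 - <<'E'
from h import *
s=sense();print(s["t"],s["tcp_pos"],np.degrees(yaw(s)[0]))
im=snapshot("wrist");np.save("w3.npy",im)
C=cam("scene");sc=snapshot("scene");np.save("s3.npy",sc)
a=cv2.resize(im,(640,400)); b=cv2.resize(sc[110:260,230:390],None,fx=2.6,fy=2.6,interpolation=cv2.INTER_CUBIC)[:,:]
save("w3.png",np.hstack([cv2.resize(im,(384,240)),cv2.resize(b,(416,390))[:240]]) if 0 else im)
save("s3.png",cv2.resize(sc[110:260,225:395],None,fx=4,fy=4,interpolation=cv2.INTER_CUBIC))
W=cam("wrist",s)
f=np.array([.5492,-.0229]);a=-.0219;R=np.array([[np.cos(a),-np.sin(a)],[np.sin(a),np.cos(a)]])
for n,x,y,z in [("LF",-.131,.1,.048),("RF",-.009,.1,.048),("RN",-.009,-.1,.048),("T1",-.131,.214,.032),("kn",.055,0,.098),("H1",.117,.065,.036),("H2",.117,-.065,.036)]:
    print(n,pix(W,[*(f+R@[x,y]),z]).round(1))
E
```

```text
4.875 [ 0.47192735 -0.08742734  0.15510497] -1.094068024682633
LF [[117.8 260.2]]
RF [[ 85.2 107.5]]
RN [[367.2 108.8]]
T1 [[ -2.7 250.5]]
kn [[189.6 -14.8]]
H1 [[ 109.  -103.6]]
H2 [[ 318.5 -103.1]]
```

View pics/w3.png

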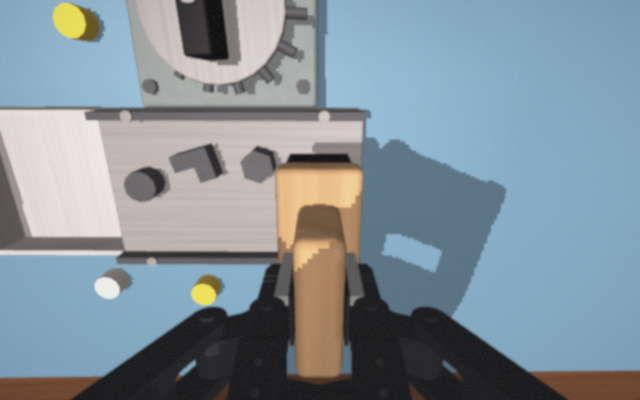

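The wrist view shows the brush above the bed's near end, its back at u 277–362. The stub (259,164), offcut (198,162) and slug (144,184) are ahead of it. The fence corners lie within 3 px of prediction: RF about (87,110), RN about (369,111) and LF about (118,257).

Request:
apply_moves([
  [0.005,0.003,0,0,0,0,1],
  [0,0,0.02,0,0,0,1],
  [0,0,0.02,0,0,0,1],
  [0,0,0,0,0,0,1],
  [0,0,0,0,0,0,1],
])

```text
t: 5.6
tcp_pos: [0.4826, -0.0963, 0.1175]
tool_rot: [1.0, -0.012, 0.0, 0.0]
force: [0.5, 0.2, -1.4]
finger_gap: 0.228
gripper_force: 62.4
```

```bash
python3 - <<'E'
from h import *
s=sense();print(s["t"],s["tcp_pos"],np.degrees(yaw(s)[0]),yaw(s)[1][:,2],s["force"])
E
```

```text
5.6 [ 0.48261787 -0.09626285  0.11751208] -1.3910639994434446 [ 9.65207086e-04 -4.58649230e-04 -9.99999429e-01] [ 0.52118862  0.2486287  -1.36716008]
```

Request:
apply_moves([
  [-0.004,0,0,0,0,0,1],
  [0,0,0.012,0,0,0,1],
  [0,0,0.007,0,0,0,1],
  [0,0,0,0,0,0,1],
  [0,0,0,0,0,0,1],
])

```text
t: 6.22
tcp_pos: [0.4779, -0.0951, 0.0982]
tool_rot: [1.0, -0.012, -0.0, -0.0]
force: [-0.3, 0.5, -1.4]
finger_gap: 0.226
gripper_force: 62.5
```

```bash
python3 - <<'E'
from h import *
s=sense();print(s["t"],s["tcp_pos"],np.degrees(yaw(s)[0]),s["force"],s["ft_torque"])
E
```

```text
6.225 [ 0.47788187 -0.09513192  0.09819574] -1.3235745915786106 [-0.30768738  0.50785365 -1.43813708] [-0.03595391  0.02100019 -0.01392133]
```

Request:
apply_moves([
  [0,-0.006,0.001,0,0,0,1],
  [0,-0.012,0,0,0,0,1],
  [0,-0.012,0,0,0,0,1],
  [0,-0.012,0,0,0,0,1],
  [0,-0.012,0,0,0,0,1],
  [0,-0.012,0,0,0,0,1],
  [0,-0.012,0,0,0,0,1],
  [0,-0.012,0,0,0,0,1],
])

```text
t: 7.22
tcp_pos: [0.48, -0.0045, 0.0974]
tool_rot: [1.0, -0.012, 0.0, 0.0]
force: [0.1, -0.9, -1.9]
finger_gap: 0.223
gripper_force: 62.6
```

```bash
python3 - <<'E'
from h import *
s=sense();print(s["t"],s["tcp_pos"],np.degrees(yaw(s)[0]),s["force"])
im=snapshot("wrist");save("w4.png",im)
E
```

```text
7.225 [ 0.48003514 -0.0044717   0.0973829 ] -1.328045240619092 [ 0.07095984 -0.91444803 -1.90854391]
```

View pics/w4.png

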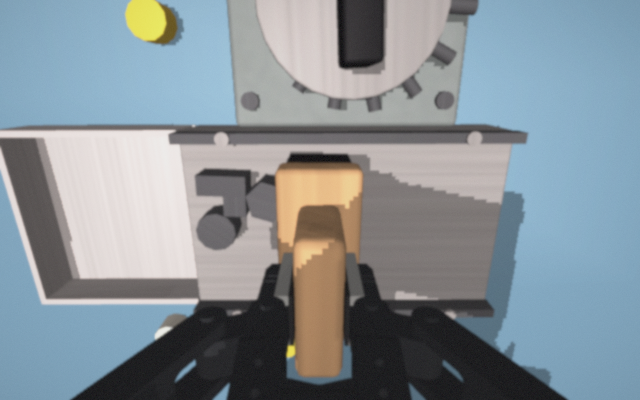

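The wrist view shows the brush pushing all three scraps ahead of it (stub at (265,198), offcut at (225,187), slug at (217,228)), close to the bed's edge at u≈190. I continue the sweep.

Request:
apply_moves([
  [0,-0.012,0,0,0,0,1],
  [0,-0.012,0,0,0,0,1],
  [0,-0.012,0,0,0,0,1],
  [0,-0.012,0,0,0,0,1],
  [0,-0.012,0,0,0,0,1],
  [0,-0.012,0,0,0,0,1],
  [0,-0.012,0,0,0,0,1],
  [0,-0.012,0,0,0,0,1],
])

```text
t: 8.28
tcp_pos: [0.4823, 0.0915, 0.0974]
tool_rot: [1.0, -0.011, 0.0, 0.0]
force: [0.3, -1.4, -1.2]
finger_gap: 0.223
gripper_force: 62.7
```

Request:
apply_moves([
  [0,0,0,0,0,0,1],
  [0,0,-0.04,0,0,0,1],
  [0,0.03,-0.02,0,0,0,1],
  [0,0.05,0,0,0,0,1],
  [0,0.05,0,0,0,0,1],
  [0,0,0,0,0,0,1],
])

```text
t: 9.02
tcp_pos: [0.4797, -0.0426, 0.1575]
tool_rot: [1.0, -0.014, 0.001, 0.001]
force: [-0.2, 1.3, -2.6]
finger_gap: 0.223
gripper_force: 62.4
```

```bash
python3 - <<'E'
from h import *
s=sense();print(s["t"],s["tcp_pos"],np.degrees(yaw(s)[0]),s["force"],s["gripper_force"],s["finger_gap"])
im=snapshot("wrist");save("w5.png",im)
sc=snapshot("scene");d=sc[105:235,235:385];
W=cv2.resize(im,(480,300));S=cv2.resize(d,None,fx=2.1,fy=2.1,interpolation=cv2.INTER_CUBIC)
o=np.zeros((300,800,3),np.uint8);o[:,:480]=W;o[:S.shape[0],480:480+S.shape[1]]=S[:300];save("m5.png",o)
E
```

```text
9.025 [ 0.47967816 -0.04258971  0.15751755] -1.6488090842736405 [-0.1910577   1.26869134 -2.57013974] 62.412099838256836 0.22324200044663786
```

View pics/m5.png

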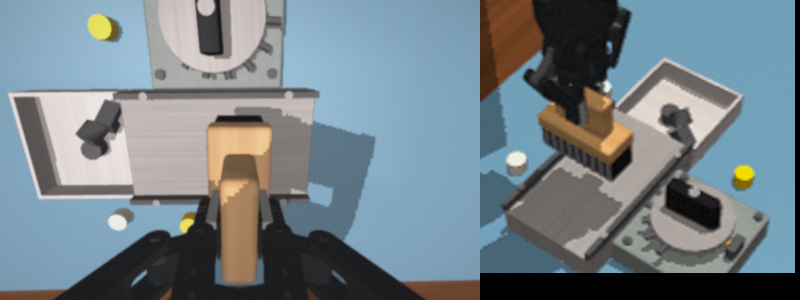

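The left view (wrist) shows the bed empty and three pieces in the tray at about (107,112), (92,130) and (92,150). The right view (scene) agrees. Next I stand the brush back on the bench.

Request:
apply_moves([
  [0.015,0.03,0,0,0,0,1],
  [0.016,0.053,0,0,0,0,1],
  [0.016,0.053,0,0,0,0,1],
  [0.016,0.053,0,0,0,0,1],
  [0.016,0.053,0,0,0,0,1],
  [0.016,0.053,0,0,0,0,1],
  [0,0,0.04,0,0,0,1],
  [0,0,0.04,0,0,0,1],
])

```text
t: 10.12
tcp_pos: [0.5678, -0.3354, 0.0762]
tool_rot: [1.0, -0.011, 0.0, -0.0]
force: [0.6, 0.3, -3.0]
finger_gap: 0.225
gripper_force: 62.4
```

Request:
apply_moves([
  [0,0,0.01,0,0,0,1],
  [0,0,0,0,0,0,1],
  [0,0,0,0,0,0,1],
])

```text
t: 10.5
tcp_pos: [0.5686, -0.3366, 0.0691]
tool_rot: [1.0, -0.011, 0.001, 0.001]
force: [-0.1, -0.5, -1.2]
finger_gap: 0.226
gripper_force: 62.3
```

```bash
python3 - <<'E'
from h import *
s=sense();print(s["t"],s["tcp_pos"],np.degrees(yaw(s)[0]),yaw(s)[1][:,2],s["force"])
E
```

```text
10.5 [ 0.56859858 -0.33656591  0.06913174] -1.2747528142231388 [ 0.00260009 -0.00218683 -0.99999423] [-0.100193   -0.54692413 -1.22702013]
```

Request:
apply_moves([
  [0,0,0.008,0,0,0,1],
  [0,0,0.002,0,0,0,1],
  [0,0,0.001,0,0,0,1],
  [0,0,0,0,0,0,1],
  [0,0,0,0,0,0,1],
])

```text
t: 11.12
tcp_pos: [0.5675, -0.3364, 0.0585]
tool_rot: [1.0, -0.012, 0.0, 0.0]
force: [-1.5, 2.0, 7.8]
finger_gap: 0.23
gripper_force: 63.8
```

Request:
apply_moves([
  [0,0,0,0,0,0,0],
  [0,0,0,0,0,0,-0.2],
  [0,0,0,0,0,0,-0.2],
  [0,0,0,0,0,0,-0.2],
  [0,0,-0.04,0,0,0,-0.2],
  [0,0,-0.05,0,0,0,-0.2],
  [0,0,-0.05,0,0,0,-0.2],
  [0,0,-0.02,0,0,0,-0.2],
])

```text
t: 12.12
tcp_pos: [0.5686, -0.3374, 0.2202]
tool_rot: [1.0, -0.012, 0.002, 0.002]
force: [0.4, -0.1, -0.1]
finger_gap: 0.602
gripper_force: 0.0
```

```bash
python3 - <<'E'
from h import *
s=sense();print(s["t"],s["tcp_pos"],s["finger_gap"])
snapshot("wrist");s=sense();im=snapshot("wrist");C=cam("wrist",s)
g=cv2.cvtColor(im,cv2.COLOR_RGB2HSV);m=cv2.inRange(g,(8,90,60),(25,255,255));m[:,450:]=0
c=max(cv2.findContours(m,0,2)[0],key=cv2.contourArea);r=cv2.minAreaRect(c);print(r)
P=np.array([onz(C,u,.046) for u in cv2.boxPoints(r)]);print(P.mean(0),np.linalg.norm(P[0]-P[1]),np.linalg.norm(P[1]-P[2]))
print(rel(s,[.6042,-.0241,.22]))
E
```

```text
12.125 [ 0.56859381 -0.33736893  0.22021008] 0.6018492619105493
((315.9999694824219, 178.49996948242188), (96.99998474121094, 41.99999237060547), 90.0)
[ 0.5665664 -0.3362554  0.046    ] 0.03876030377988716 0.09672352887993482
[ 2.77111866e-02 -3.14492178e-01  3.05920191e-04]
```

Request:
apply_moves([
  [0.004,-0.04,0,0,0,0,-0.2],
  [0.005,-0.055,0,0,0,0,-0.2],
  [0.005,-0.055,0,0,0,0,-0.2],
  [0.005,-0.055,0,0,0,0,-0.2],
  [0.005,-0.055,0,0,0,0,-0.2],
  [0.004,-0.054,0,0,0,0,-0.2],
  [0,0,0,0,0,0,-0.2],
  [0,0,0,0,0,0,-0.2],
])

```text
t: 13.22
tcp_pos: [0.6019, -0.023, 0.215]
tool_rot: [1.0, -0.011, -0.001, 0.0]
force: [0.2, -0.4, -0.4]
finger_gap: 0.601
gripper_force: 0.0
```

```bash
python3 - <<'E'
from h import *
s=sense();im=snapshot("wrist");C=cam("wrist",s);np.save("w6.npy",im)
print(s["t"],s["tcp_pos"],np.degrees(yaw(s)[0]))
f=pix(C,[.6042,-.0241,.098])[0];print(f)
m=(im.max(2)<38).astype(np.uint8)*255
for c in cv2.findContours(m,0,2)[0]:
    r=cv2.minAreaRect(c)
    if cv2.contourArea(c)>300: print(cv2.contourArea(c),r)
# composite: knob crop + tray crop
u,v=f.astype(int)
k=cv2.resize(im[max(v-70,0):v+70,u-80:u+80],(400,350),interpolation=cv2.INTER_CUBIC)
t=pix(C,[.483,.135,.01])[0].astype(int);print("tray",t)
sc=snapshot("scene");tt=cv2.resize(sc[125:195,290:370],(400,350),interpolation=cv2.INTER_CUBIC)
save("m6.png",np.hstack([k,tt]))
w=im[max(t[1]-80,0):t[1]+80,max(t[0]-90,0):t[0]+90]
o=np.hstack([k,tt]); o2=np.zeros((600,800,3),np.uint8);o2[:350]=o
w=cv2.resize(w,(int(w.shape[1]*250/w.shape[0]),250));o2[350:,:w.shape[1]]=w[:,:800]
sd=snapshot("side")[225:325,265:385];sd=cv2.resize(sd,(300,250),interpolation=cv2.INTER_CUBIC);o2[350:,500:]=sd
save("m6.png",o2)
E
```

```text
13.225 [ 0.60190365 -0.02302725  0.21503544] -1.281799915587531
[319.78457396 192.25008739]
23793.5 ((319.0, 328.5), (141.0, 528.0), 90.0)
tray [184 272]
```

View pics/m6.png

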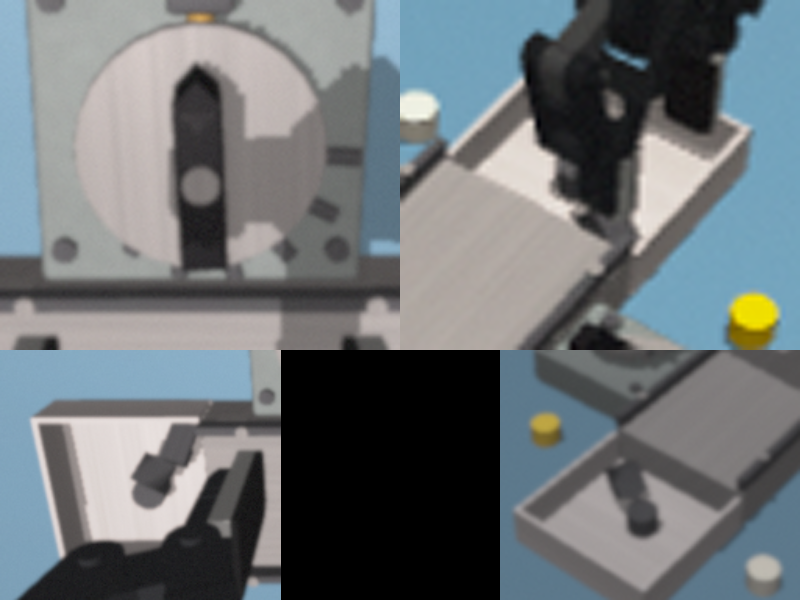

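The wrist crop (top left) shows the bar knob with its pointed end up at crop (195,65), its tail at (204,270) and its cap at (200,187). It is nearly parallel to the tool's x, so it stands between the first and second clicks. The other crops show the slug, stub and offcut lying in the tray, below its rim.

```bash
python3 - <<'E'
from h import *
s=sense();C=cam("wrist",s)
print(s["tcp_pos"])
w=lambda x,y,z: onz(C,(239+x/2.5,122+y/2.5),z).round(4)
for n,x,y,z in [("disc c",200,146.5,.06),("discN",200,24,.06),("discS",200,268,.06),("cap",200,187,.099),("tip",195,80,.098),("tail",204,268,.098),("L",175,150,.098),("R",223,150,.098)]: print(n,w(x,y,z))
im=np.load("w6.npy");g=im.max(2)
for v in range(150,232,8): # bar edges per row
    row=g[v,295:350]; d=np.nonzero(row<60)[0]+295; print(v,d.min() if len(d) else 0,d.max() if len(d) else 0,end=" | ")
E
```

```text
[ 0.60232676 -0.02448746  0.21575339]
disc c [ 0.6038 -0.0249  0.06  ]
discN [ 0.6477 -0.026   0.06  ]
discS [ 0.556  -0.0237  0.06  ]
cap [ 0.6011 -0.0249  0.099 ]
tip [ 0.6355 -0.0241  0.098 ]
tail [ 0.5724 -0.0255  0.098 ]
L [ 0.6133 -0.0172  0.098 ]
R [ 0.6129 -0.0324  0.098 ]
150 316 320 | 158 310 326 | 166 310 326 | 174 310 326 | 182 310 327 | 190 310 327 | 198 0 0 | 206 311 328 | 214 312 328 | 222 313 328 | 230 0 0 |
```

Request:
apply_moves([
  [0.001,0,0.02,0,0,-0.04,-0.2],
  [0,0,0.05,0,0,0,-0.2],
  [0,0,0.05,0,0,0,-0.2],
  [0,0,0.025,0,0,0,-0.2],
  [0,0,0.003,0,0,0,-0.2],
  [0,0,0,0,0,0,-0.2],
  [0,0,0,0,0,0,-0.2],
])

```text
t: 14.25
tcp_pos: [0.6047, -0.0237, 0.0699]
tool_rot: [1.0, 0.008, 0.002, 0.0]
force: [-0.3, 0.4, 0.8]
finger_gap: 0.598
gripper_force: 0.0
```

```bash
python3 - <<'E'
from h import *
s=sense();print(s["t"],s["tcp_pos"],np.degrees(yaw(s)[0]),s["force"])
E
```

```text
14.25 [ 0.60470773 -0.02367283  0.06990786] 0.9310688474928641 [-0.33888865  0.37525698  0.79281532]
```

Request:
apply_moves([
  [-0.001,0.001,0.002,0,0,0,0.2],
  [0,0,0,0,0,0,0.6],
  [0,0,0,0,0,0,1],
  [0,0,0,0,0,0,1],
  [0,0,0,0,0,0,1],
  [0,0,0,0,0,0,1],
], force=70)

```text
t: 15.0
tcp_pos: [0.6026, -0.0231, 0.0671]
tool_rot: [1.0, 0.008, 0.0, -0.001]
force: [-0.6, 4.1, 5.9]
finger_gap: 0.175
gripper_force: 69.5
```

```bash
python3 - <<'E'
from h import *
s=sense();print(s["t"],s["tcp_pos"],np.degrees(yaw(s)[0]),s["force"],s["ft_torque"],s["finger_gap"]*85,s["gripper_force"])
E
```

```text
15.0 [ 0.60256086 -0.02309065  0.0671087 ] 0.9491655521950054 [-0.61811145  4.10556717  5.88513362] [ 0.65619015  0.15135846 -0.04431889] 14.865489402410477 69.52728867530823
```

Request:
apply_moves([
  [0,0,0,0,0,-0.06,1],
  [0,0,0,0,0,-0.09,1],
  [0,0,0,0,0,-0.09,1],
  [0,0,0,0,0,-0.09,1],
  [0,0,0,0,0,-0.09,1],
  [0,0,0,0,0,-0.09,1],
  [0,0,0,0,0,-0.06,1],
  [0,0,0,0,0,0,1],
])

```text
t: 16.0
tcp_pos: [0.6023, -0.0222, 0.0671]
tool_rot: [0.957, 0.29, 0.0, -0.001]
force: [-0.3, 7.3, 7.2]
finger_gap: 0.179
gripper_force: 69.8
```

```bash
python3 - <<'E'
from h import *
s=sense();print(s["t"],s["tcp_pos"],np.degrees(yaw(s)[0]),s["force"],s["ft_torque"],s["finger_gap"]*85,s["gripper_force"])
E
```

```text
16.0 [ 0.60229264 -0.02219681  0.06711038] 33.72747860284575 [-0.26981636  7.28971596  7.2144545 ] [1.15012904 0.1738512  0.40299908] 15.172983081447661 69.75126028060913
```

Request:
apply_moves([
  [0.001,-0.001,-0.0005,0,0,-0.03,1],
  [0,0,0,0,0,0,1],
  [0,0,0,0,0,0,1],
])

```text
t: 16.38
tcp_pos: [0.6023, -0.0222, 0.0671]
tool_rot: [0.953, 0.303, -0.0, -0.001]
force: [-2.9, 3.8, 5.5]
finger_gap: 0.176
gripper_force: 69.5
```

```bash
cat > st.py <<'E'
from h import *
s=sense();print(s["t"],s["tcp_pos"],np.degrees(yaw(s)[0]),s["force"],s["ft_torque"],s["finger_gap"]*85,s["gripper_force"])
E
python3 st.py
```

```text
16.375 [ 0.60229398 -0.02217589  0.06711203] 35.26625871758549 [-2.86008406  3.7712839   5.51534019] [ 0.48251064  0.27816165 -0.27104919] 14.959998577490456 69.52119469642639
```

Request:
apply_moves([
  [0,0,0,0,0,-0.03,1],
  [0,0,0,0,0,0,1],
  [0,0,0,0,0,0,1],
])

```text
t: 16.75
tcp_pos: [0.6023, -0.0222, 0.0671]
tool_rot: [0.949, 0.316, -0.0, -0.001]
force: [-1.9, 3.9, 5.5]
finger_gap: 0.175
gripper_force: 69.9
```

```bash
python3 st.py
```

```text
16.75 [ 0.6022984  -0.0221684   0.06713621] 36.784790077488665 [-1.89838113  3.93715077  5.49656107] [ 0.38884433  0.27277815 -0.89871707] 14.910772567924397 69.86167073249817
```

Request:
apply_moves([
  [0,0,0,0,0,-0.03,1],
  [0,0,0,0,0,0,1],
  [0,0,0,0,0,0,1],
])

```text
t: 17.12
tcp_pos: [0.6023, -0.0221, 0.0671]
tool_rot: [0.945, 0.328, 0.0, -0.002]
force: [-2.3, 2.8, 6.2]
finger_gap: 0.176
gripper_force: 74.3
```

```bash
python3 st.py
```

```text
17.125 [ 0.60228973 -0.02208956  0.06712188] 38.26382293219926 [-2.2951266   2.77050739  6.22759259] [ 0.36770837  0.3192122  -1.6969043 ] 14.987106138418389 74.32224154472351
```

Request:
apply_moves([
  [0,0,0,0,0,0.08,1],
  [0,0,0,0,0,0.11,1],
  [0,0,0,0,0,0.11,1],
  [0,0,0,0,0,0.11,1],
  [0,0,0,0,0,0.11,1],
  [0,0,0,0,0,0.11,1],
  [0,0,0,0,0,0.11,1],
  [0,0,0,0,0,0.11,1],
], force=90)

```text
t: 18.12
tcp_pos: [0.6026, -0.0233, 0.0672]
tool_rot: [0.996, -0.088, -0.0, 0.001]
force: [-1.8, 0.7, 4.9]
finger_gap: 0.172
gripper_force: 88.2
```

```bash
python3 st.py
```

```text
18.125 [ 0.6025699  -0.02333242  0.06718871] -10.088955113339573 [-1.7797178   0.69937078  4.87930389] [0.0875699  0.23296598 0.00323286] 14.596812501080876 88.21247220039368
```

Request:
apply_moves([
  [0,0,0,0,0,0.11,1],
  [0,0,0,0,0,0.11,1],
  [0,0,0,0,0,0.11,1],
  [0,0,0,0,0,0.07,1],
  [0,0,0,0,0,0.04,1],
  [0,0,0,0,0,0,1],
  [0,0,0,0,0,0,1],
])

```text
t: 19.0
tcp_pos: [0.6023, -0.024, 0.0672]
tool_rot: [0.953, -0.302, -0.0, 0.001]
force: [-3.7, -1.1, 5.8]
finger_gap: 0.169
gripper_force: 88.4
```

```bash
python3 st.py
```

```text
19.0 [ 0.60229905 -0.02397084  0.06715037] -35.188390569115526 [-3.67208106 -1.06270471  5.78366635] [-0.2463691   0.41939528 -0.30199842] 14.375244638504894 88.36463212966919
```

Request:
apply_moves([
  [0,0,0,0,0,0.03,1],
  [0,0,0,0,0,0,1],
  [0,0,0,0,0,0,1],
])

```text
t: 19.38
tcp_pos: [0.6023, -0.024, 0.0672]
tool_rot: [0.949, -0.316, -0.0, 0.001]
force: [-3.6, -1.9, 6.6]
finger_gap: 0.171
gripper_force: 88.3
```

```bash
python3 st.py
```

```text
19.375 [ 0.60226351 -0.023991    0.06716414] -36.88654847992826 [-3.58513439 -1.91811129  6.6304321 ] [-0.25619123  0.38514793 -0.25030641] 14.54959438552108 88.34579586982727
```

Request:
apply_moves([
  [0,0,0,0,0,0.018,1],
  [0,0,0,0,0,0,1],
  [0,0,0,0,0,0,1],
])

```text
t: 19.75
tcp_pos: [0.6023, -0.024, 0.0672]
tool_rot: [0.946, -0.324, -0.0, 0.001]
force: [-2.7, -1.2, 6.4]
finger_gap: 0.171
gripper_force: 88.3
```

```bash
python3 st.py; python3 - <<'E'
from h import *
s=sense();im=snapshot("wrist");C=cam("wrist",s);g=im.max(2)
# bar edges in wrist view beyond the pads (tool x +12..+26 mm)
for x in (.014,.018,.022,.026):
    R=yaw(s)[1]; p=np.array(s["tcp_pos"])+R@[x,0,.067-.098]
    u,v=pix(C,p)[0]; row=g[int(round(v)),int(u)-40:int(u)+40]; print(x,(u,v),row.tolist())
E
```

```text
19.75 [ 0.60226861 -0.02397562  0.06715582] -37.807309140225584 [-2.66047314 -1.18793389  6.35460935] [-0.14890356  0.3946127   0.20585758] 14.517796945526717 88.3466112613678
0.014 (np.float64(319.5325315734217), np.float64(279.102936492743)) [38, 39, 45, 59, 83, 97, 101, 100, 102, 101, 102, 103, 104, 104, 104, 102, 91, 69, 47, 32, 34, 28, 32, 36, 34, 35, 39, 36, 33, 35, 35, 35, 36, 36, 36, 30, 33, 34, 35, 37, 36, 35, 33, 33, 33, 40, 36, 35, 35, 37, 35, 36, 34, 32, 38, 36, 37, 37, 37, 31, 32, 35, 57, 83, 98, 100, 104, 103, 104, 101, 103, 103, 103, 102, 100, 89, 70, 48, 42, 45]
0.018 (np.float64(319.5488739033772), np.float64(269.74797257313816)) [34, 37, 37, 39, 44, 65, 88, 99, 102, 102, 102, 104, 101, 102, 102, 102, 103, 91, 68, 46, 35, 33, 31, 35, 35, 35, 35, 33, 34, 29, 35, 33, 37, 37, 34, 36, 35, 35, 38, 38, 40, 38, 37, 34, 37, 35, 34, 37, 38, 36, 37, 39, 40, 37, 38, 40, 36, 32, 32, 32, 37, 58, 83, 98, 103, 102, 102, 103, 102, 101, 102, 103, 102, 95, 77, 55, 40, 37, 38, 40]
0.022 (np.float64(319.56554837457765), np.float64(260.2042734100058)) [144, 143, 145, 146, 143, 142, 137, 129, 114, 105, 102, 102, 103, 102, 103, 102, 101, 95, 76, 55, 39, 36, 33, 32, 35, 33, 36, 35, 37, 38, 36, 37, 34, 35, 38, 37, 31, 35, 35, 36, 38, 35, 38, 37, 37, 37, 36, 37, 37, 39, 38, 37, 35, 33, 32, 36, 37, 36, 31, 35, 48, 67, 91, 100, 103, 104, 101, 104, 104, 101, 104, 108, 123, 135, 143, 142, 141, 142, 140, 139]
0.026 (np.float64(319.5825653532981), np.float64(250.46599101650662)) [144, 144, 144, 144, 142, 143, 140, 139, 140, 138, 138, 139, 142, 141, 143, 141, 141, 132, 107, 72, 43, 29, 20, 31, 29, 32, 35, 36, 29, 35, 37, 36, 35, 36, 36, 31, 36, 34, 35, 36, 32, 30, 36, 35, 37, 37, 35, 35, 36, 34, 39, 32, 38, 36, 34, 32, 32, 18, 25, 36, 61, 96, 123, 132, 136, 138, 139, 139, 138, 138, 142, 141, 141, 143, 143, 142, 141, 143, 141, 142]
```

Request:
apply_moves([
  [0,0,0,0,0,-0.006,1],
  [0,0,0,0,0,0,1],
  [0,0,0,0,0,0,1],
  [0,0,0,0,0,0,1],
])

```text
t: 20.3
tcp_pos: [0.6023, -0.024, 0.0672]
tool_rot: [0.947, -0.321, -0.0, 0.001]
force: [-3.1, -1.6, 5.9]
finger_gap: 0.173
gripper_force: 88.4
```

```bash
python3 st.py; python3 -c "
from station import *
print(sign_off())"
```

```text
20.3 [ 0.60227659 -0.02399636  0.06717082] -37.487780002351734 [-3.06171216 -1.60236866  5.87477675] [-0.14391971  0.34245662  0.07213472] 14.662971648010325 88.35286617279053
the job is handed in; nothing more can be done
None
```

The job was handed in at 20.3 s: the three scraps are in the tray, the brush stands on the bench, and the gripper holds the knob at the third click (wound to its dead end first, fourth click never reached), with no verdict returned.

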